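# Brush out a porcelain flask and hold it down in the sprung cradle

## Robot

A 6-joint arm with a two-finger parallel gripper is mounted at the origin on the work surface. World frame = base frame: x ahead of the robot, y to its left, z up, the work surface at z = 0. Lengths are in mm, angles in rad, forces in N, time in s.
With the tool pointing down it reaches from about 300 to 1000 mm from the base axis. Payload 5.1 kg.
Tool frame: the origin (TCP) lies at the very end of the fingers, on their centre line; the grasp point (between the pads) lies 19 mm behind it; z points along the fingers, y is the line along which they close (so a half turn about z gives the same grasp; the last joint's range is limited). The gripper opens to 95 mm and grips with 3 to 60 N. Pads are 20 mm wide; open, the fingers measure 119 mm over their backs; the gripper's body (75 mm by 180 mm) begins 59 mm behind the grasp point.
Start: joints at [1.087, 0.124, 1.65, -0, 1.367, -0.083], TCP at [253.62, 598.466, 187.156] pointing down, gripper open.
Joint ranges: [-2.61, 2.61], [-1.02, 2.33], [0.03, 2.71], [-1.35, 4.49], [0.32, 2.68], [-2.91, 2.91]. Speed limits (rad/s): [2.57, 2.57, 3.14, 3.14, 3.14, 3.14].

## Interface

Orientations are given as a rotation vector (axis times angle).
In Python, from cell import arm, vision gives the robot as it stands. Calls block until the motion is done:
- arm.reach(position, orientation): joint-space move of the TCP to a pose.
- arm.move_linear(position, attitude=None, speed=150, max_force=None): straight line of the TCP; attitude=None keeps the orientation; speed is the mean speed in mm/s. With max_force (N) it stops when the force on the tool has changed by that much, and returns True; else False.
- arm.set_joints(angles): joint-space move.
- arm.grip(opening): opening from 0.0 (shut) to 1.0 (fully open); the grip force is fixed at half the most; returns when the fingers have stopped.
- arm.pause(seconds).
- arm.inverse_kinematics(position, orientation): joint angles nearest the present ones, or None.
- arm.state(): the state.
- vision.camera(name): name is "side" or "top" or "wrist"; returns a dict with "color" (420x560x3 uint8, blue, green, red), "intrinsics" (3x3 intrinsics, pixels), "R" (3x3) and "t" (3): a world point X has camera coordinates R X + t; the wrist camera has in their place "tool_from_camera" (4x4, takes a point from camera to tool coordinates, whose origin is the TCP and whose axes are the flange's). Camera axes: x right, y down, z forward; pixel columns grow to the right and rows downward; lengths in mm; the calibration is good to about 2 mm. A picture is of the moment at which its call begins: read the wrist's pose just before it. There is no depth.
A pose or a line that the arm cannot do raises arm.MotionError and nothing moves.
- arm.close_job(): hands the job in; it is judged then, once.
The state is a dict: "time_s": time; "qpos": joint angles; "dq": joint speeds; "tau": joint torques, N m; "tcp_pos": TCP position; "tool_rot": TCP orientation; "force": force on the tool from outside, world axes, zero at the start; "ft_torque": the same for the moment, N m; "width": opening from 0.0 (shut) to 1.0 (fully open); "grip_force": force on a finger pad.
Only numpy, scipy, OpenCV 4.12 (cv2) and the standard library are available. Lean on these libraries where they do the work, as an engineer would, in place of code of your own. Each camera call takes 0.05 s, during which the arm holds its last target. There are 200 camera calls.

## Task

Get the round porcelain flask ready for painting: take the long brush out of its tube, run it inside the flask down to the bottom, up into the neck and down to the bottom once more, and stand it back in its tube. Then lift the flask by its neck into the sprung orange ring of the cradle, press it down upright until the ring is fully down at its stop, and finish while still holding it pressed there; do not let go. Do not tip the flask over, and leave the blue bowl, the clay jar and the white dish where they are.

Things in the scene. Friction and masses are not known exactly. Their poses are not given: they have to be found in the camera images.
- flask: white hollow porcelain flask with blue twigs, standing upright, loose, about 0.22 kg. Round belly 84 mm across (widest 40 mm above the underside), straight round neck 44 mm outside and 36 mm inside from 77 mm up to the mouth at 125 mm. The inside is open, floor 6 mm above the underside. Origin: centre of the underside; z up along its axis
- brush: long brush, loose, 50 g, 210 mm, standing head down in the tube (upright at first; loose in the bore, it may lean up to about 9 degrees). Pale round head 16 mm thick and 52 mm long, thin brass and wood shaft, round wooden grip 16 mm thick from 138 to 194 mm above the head's end. Origin: the end of the head; z along the brush towards the grip
- brush_tip (a point): the free end of the brush's head (same point as the brush's origin)
- brush_grip (a point): point on the brush's axis in the middle of its wooden grip, 165 mm from the end of the head; grip here
- tube: fixed terracotta tube on a round 72 mm foot, standing upright, 72 mm tall, bore 22 mm widening to 36 mm at the mouth over the top 14 mm, inner floor 6 mm above the table. Origin: centre of its underside; z up
- cradle: fixed cradle: round aluminium base, 120 mm across and 12 mm thick, with three spring sleeves 28 mm tall, carrying an orange ring. Origin: centre of its underside; z up
- ring_center (a point): centre of the orange ring: a round 8 mm bar bent to a ring of 60 mm inner and 76 mm outer diameter, lying level, its mid-plane 52 mm above the table when up. The flask's foot goes through it and the belly rests on it with the flask's underside 9 mm below this point. The point moves down with the ring
- cradle_ring (a joint): how far the orange ring is pressed down, m: 0 up, 0.020 fully down at its stop. Spring force 5 N at 0 growing to 15 N at 0.020; it comes back up when let go, and the flask's weight alone hardly moves it
- bowl: bystander: blue bowl, 80 mm across, 40 mm tall. Origin: centre of its underside
- jar: bystander: round clay jar, 52 mm across, 60 mm tall. Origin: centre of its underside
- dish: bystander: white dish, 72 mm across, 28 mm tall. Origin: centre of its underside
Not all that is in view belongs to the job. Of the things that look like the brush, the largest one is meant. What is shaped like the flask but green or turquoise is not meant.

How it is judged:
By the outcome, as a careful person would: the job done as asked, in the order asked, and still so for the second after the job is handed in, while the arm keeps its last pose, push and grip.
It also fails if it takes over 72 s, if anything falls off the work surface, if the arm or the gripper's body presses on something with over 40 N, if the wrist force passes 120 N, or if a joint passes its speed limit or range.

## Working session

There is one attempt and no reset: what is moved stays moved. The work goes in short steps, each a Python script; the robot and the scene stay as the last script left them, time stands still between calls to the robot, and variables do not carry over. Pictures are saved under pics/ and viewed, at most 10 in all, crops included, and the job is handed in when it is done.

```bash
ls; mkdir -p pics; python3 - <<'E'
from cell import arm, vision
import cv2,numpy as np
for n in ("top","side"):
    c=vision.camera(n); cv2.imwrite(f"pics/{n}0.png",cv2.resize(c["color"],(784,588),interpolation=cv2.INTER_CUBIC))
    print(n,c["intrinsics"].tolist(),c["R"].tolist(),c["t"].tolist())
s=arm.state();print(s["time_s"],s["tool_rot"],s["tcp_pos"])
print(vision.camera("wrist")["tool_from_camera"].tolist())
E
```

```text
pics
top [[471.736073181944, 0.0, 280.54570627398704], [0.0, 471.736073181944, 217.04990733644374], [0.0, 0.0, 1.0]] [[0.010574060826126906, -0.9999236333811767, -0.006396611871226723], [-0.9969287472395149, -0.010045546825277215, -0.07766698086337727], [0.07759679223457899, 0.007198221639190443, -0.9969588373850427]] [4.028904131329438, 551.1798742169079, 1413.7577578646556]
side [[488.40138742835154, 0.0, 273.858554265259], [0.0, 488.40138742835154, 210.24793597910937], [0.0, 0.0, 1.0]] [[0.9049710641820078, -0.4253817707589232, -0.008816013798025461], [-0.3094878545537736, -0.6439131264280953, -0.6997093350079718], [0.2919668489349199, 0.6359451507163169, -0.7143732388628613]] [-462.82716322608195, 269.8852915622374, 1127.5799912040486]
0.1 [-6.25317906e-01 -3.07821785e+00  2.84056082e-03] [253.35606116 597.90191377 186.00306445]
[[0.0009580656982049073, -0.9590223323515941, -0.2833288692686037, 79.71165475082756], [0.9999993362296212, 0.0007374648278368771, 0.0008852603820339953, -0.3494125401105608], [-0.0006400394005203238, -0.28332952934089894, 0.9590224023207328, -197.2284143992789], [0.0, 0.0, 0.0, 1.0]]
```

View pics/top0.png

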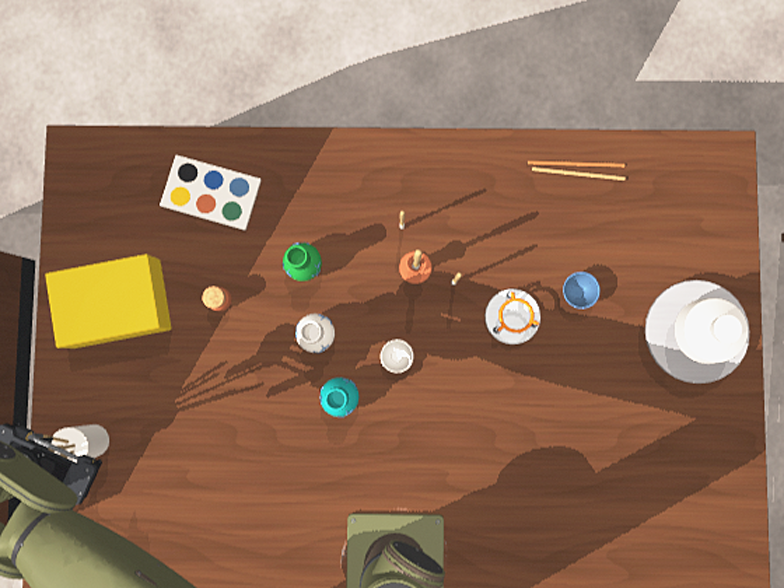

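View pics/side0.png

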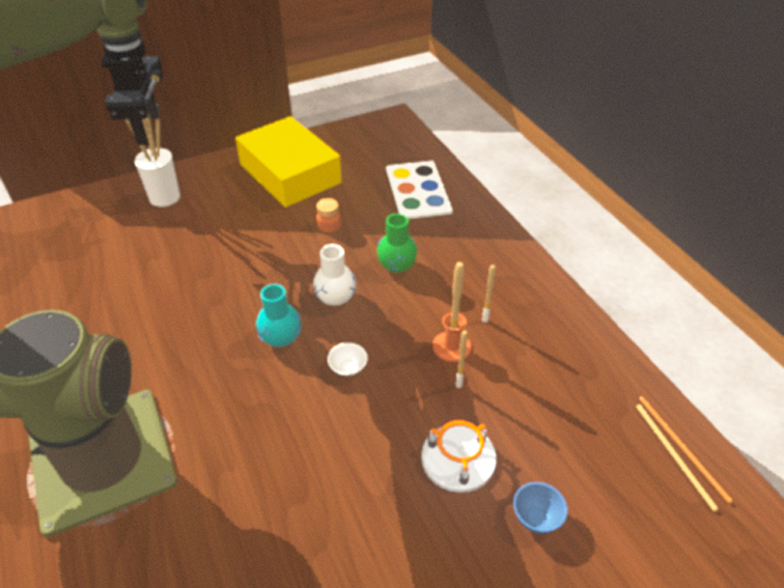

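The top view (784 px wide) shows the flask mouth at (312,332), the tube with the long brush at (415,267) and the ring at (518,314). The two small brushes stand at (402,215) and (456,280). The side view agrees: flask (333,275), brush (457,300), cradle (460,445). I'll enlarge both to read positions off more closely.

```bash
python3 - <<'E'
from cell import arm, vision
import cv2,numpy as np
for n,x,y,w,h,k in (("top",205,145,190,140,4),("side",200,160,165,195,3)):
    c=vision.camera(n)["color"][y:y+h,x:x+w]; cv2.imwrite(f"pics/{n}1.png",cv2.resize(c,None,fx=k,fy=k,interpolation=cv2.INTER_CUBIC))
E
```

```text
(no output)
```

View pics/top1.png

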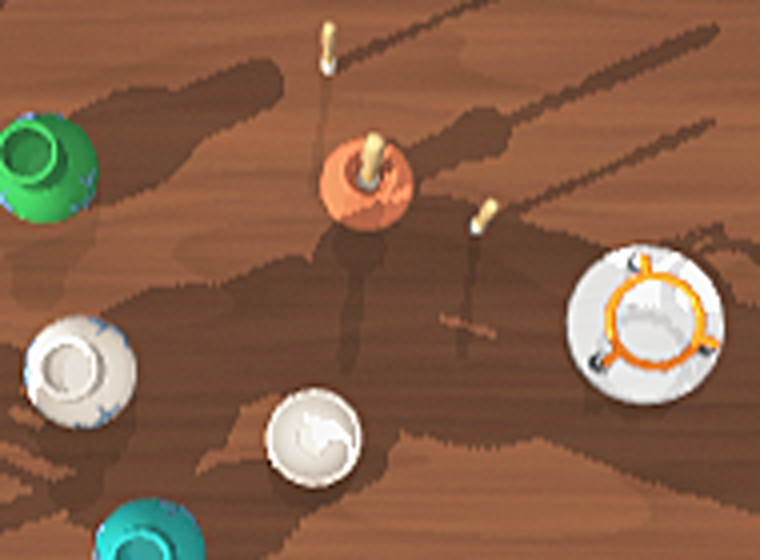

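View pics/side1.png

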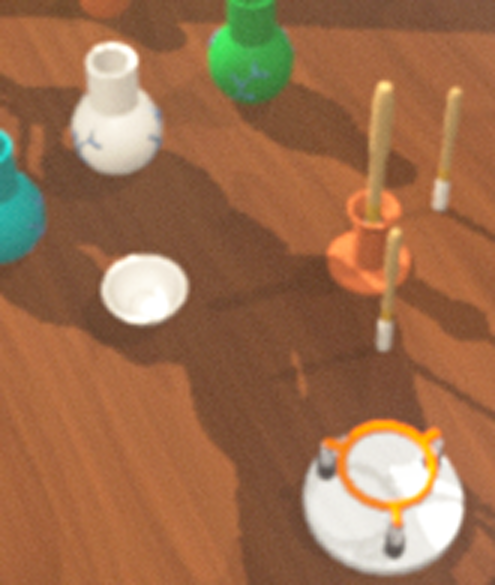

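The crops give consistent centres:

| Feature | Top crop | Side crop |
|---|---|---|
| Flask mouth | (72,368) | (112,61) |
| Brush end | (374,140) | (384,88) |
| Tube mouth | (370,172) | (375,210) |
| Ring | (655,321) | (388,464) |

Next I'll triangulate these and check the heights.

```bash
cat > h.py <<'E'
from cell import arm, vision
import cv2,numpy as np
from scipy.spatial.transform import Rotation as Rn
def ray(c,u,v):
    R,t=np.array(c["R"]),np.array(c["t"])
    d=R.T@np.linalg.solve(np.array(c["intrinsics"]),[u,v,1]); return -R.T@t,d
def atz(c,uv,z):
    o,d=ray(c,*uv); return o+d*(z-o[2])/d[2]
def tri(r):
    A=b=0
    for o,d in r:
        d=d/np.linalg.norm(d);P=np.eye(3)-np.outer(d,d);A=A+P;b=b+P@o
    return np.linalg.solve(A,b)
def down(yaw):  # tool z down, tool y (closing) along world direction yaw
    y=np.array([np.cos(yaw),np.sin(yaw),0]);z=np.array([0,0,-1.]);x=np.cross(y,z)
    return Rn.from_matrix(np.c_[x,y,z]).as_rotvec()
E
python3 - <<'E'
from h import *
T=vision.camera("top");S=vision.camera("side")
t=lambda x,y:(205+(x+.5)/4-.5,145+(y+.5)/4-.5)
s=lambda x,y:(200+(x+.5)/3-.5,160+(y+.5)/3-.5)
for n,a,b,z in (("mouth",(72,368),(112,61),125),("belly",(80,372),(117,128),42),("brushend",(374,140),(384,88),216),
  ("tubemouth",(370,172),(375,210),72),("foot",(366,187),(369,262),6),("ring",(655,321),(388,464),52),("base",(646,324),(383,500),12),
  ("sb1end",(328,28),(455,93),100),("sb2end",(490,205),(395,233),100),("green",(30,152),(250,0),125),("teal",(142,550),(0,140),125),("dish",(314,438),(145,288),28)):
    print(n,atz(T,t(*a),z).round(1)[:2],atz(S,s(*b),z).round(1)[:2],tri([ray(T,*t(*a)),ray(S,*s(*b))]).round(1))
s=arm.state();print(Rn.from_rotvec(s["tool_rot"]).as_matrix().round(3).tolist())
E
```

```text
mouth [486.1 171.4] [486.6 173.6] [485.9 171.2 127.2]
belly [486.1 176.2] [486.1 173.9] [486.5 176.3  39.5]
brushend [635.7 -37.1] [631.2 -42.6] [635.9 -36.9 209.5]
tubemouth [634.7 -38.6] [635.1 -40.6] [635.5 -38.9  70. ]
foot [632.3 -37.4] [633.5 -41.6] [634.2 -38.1   1.7]
ring [ 528.  -251.6] [ 529.4 -251. ] [ 528.4 -251.6   53.3]
base [ 528.2 -251.9] [ 525.4 -256. ] [ 528.2 -252.9    5.3]
sb1end [735.9  -6.5] [753.   29.1] [726.7  -6.2 140.8]
sb2end [ 607.6 -124.5] [623.2 -90.7] [ 602.5 -120.7  141.1]
green [639.2 204.4] [632.6 196. ] [639.4 206.5 114.9]
teal [359.6 120. ] [365.2 123. ] [362.  118.8 130. ]
dish [438.8   0.7] [439.1  -0.7] [439.1   0.6  26.5]
[[-0.921, 0.39, -0.0], [0.39, 0.921, -0.0], [0.0, -0.0, -1.0]]
```

The heights check out: mouth 127 (expected 125), ring 53 (expected 52), tube mouth 70 (expected 72). That puts the flask at (486,173), the tube and brush at (635,-39) and the ring at (528.5,-251.5). Now the brush grasp.

```bash
python3 - <<'E'
from h import *
o=down(np.pi/2)
arm.reach([635,-38.5,290],o)
c=vision.camera("wrist")["color"]
arm.move_linear([635,-38.5,152],speed=150)
w=vision.camera("wrist")["color"]
arm.grip(0.0)
s=arm.state();print(s["time_s"],s["width"],s["grip_force"],s["tcp_pos"],s["force"],s["qpos"])
arm.move_linear([635,-38.5,306],speed=150)
s=arm.state();print(s["time_s"],s["width"],s["grip_force"],s["tcp_pos"],s["force"])
w2=vision.camera("wrist")["color"]
S=vision.camera("side")["color"]; T=vision.camera("top")["color"]
cv2.imwrite("pics/g.png",cv2.resize(np.vstack([np.hstack([c,w2]),np.hstack([S,T])]),(800,600),interpolation=cv2.INTER_AREA))
cv2.imwrite("pics/S2.png",S)
E
```

```text
5.3917 0.15937839400995912 30.000258171348833 [634.98443331 -38.47848378 151.99271118] [-0.94260878  0.20760842 -0.15041496] [-1.44889832e-01  1.17570876e-01  1.71705732e+00  1.91920454e-05
  1.30699025e+00 -1.71574284e+00]
6.5667 0.15905076021958117 29.99993789184373 [634.41429757 -38.4171021  304.29067409] [ 0.18621259  0.38228127 -0.95701289]
```

View pics/g.png

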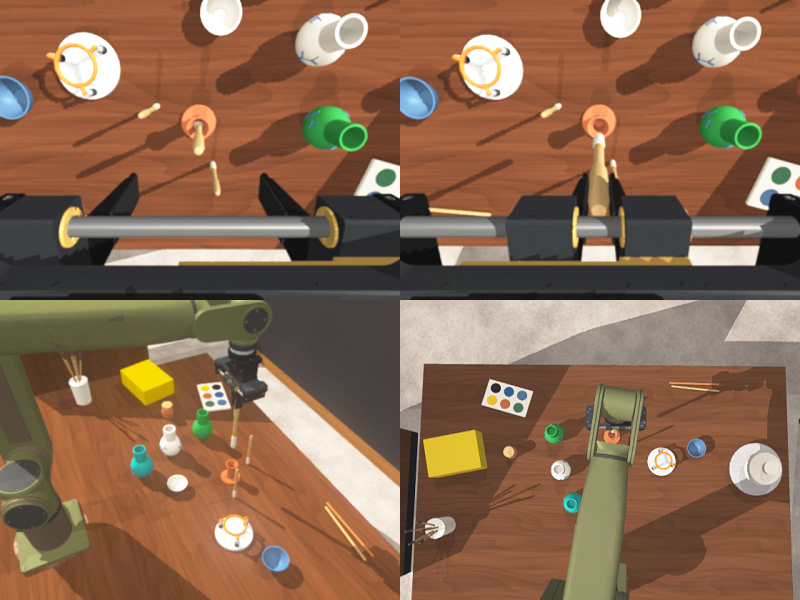

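The brush is held upright: in the lifted wrist picture the head points at the tube mouth, and the side view shows it vertical above the tube. Next I'll hover over the flask and check alignment.

```bash
python3 - <<'E'
from h import *
arm.move_linear([486,173,306],speed=180); arm.pause(.3)
s=arm.state();print(s["time_s"],s["tcp_pos"],s["force"])
w=vision.camera("wrist")["color"]; S=vision.camera("side")["color"]
# predicted tip and mouth centre in side view
c=vision.camera("side")
for X in ([486,173,160],[486,173,125]):
    p=c["intrinsics"]@(c["R"]@np.array(X,float)+c["t"]);print(p[:2]/p[2])
cv2.imwrite("pics/h.png",np.hstack([cv2.resize(w[40:340,180:400],None,fx=1.8,fy=1.8),cv2.resize(S[90:225,190:290],None,fx=4,fy=4,interpolation=cv2.INTER_CUBIC)]))
E
```

```text
8.6 [486.22270904 172.65679583 305.89145495] [ 0.5387515  -0.66981242 -0.36745495]
[236.02279236 170.14871995]
[236.87282588 180.19638026]
```

View pics/h.png

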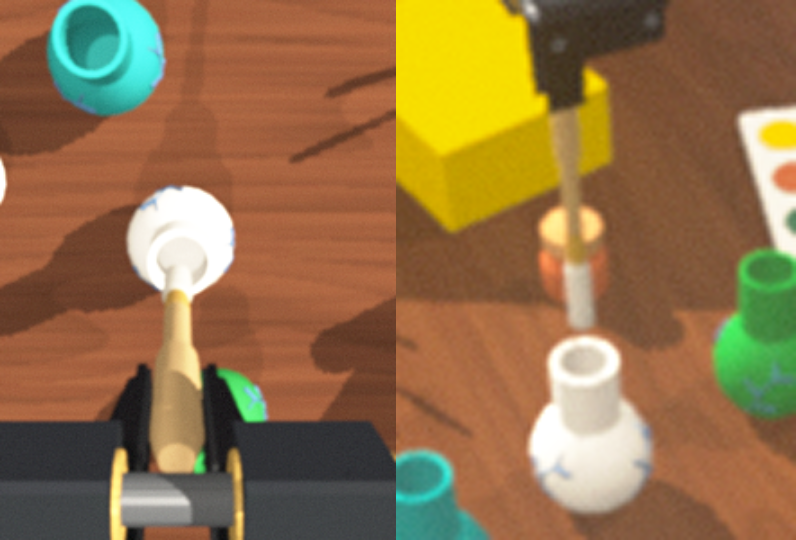

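The brush tip is at side pixel (236,170), exactly as predicted, and centred over the mouth. I'll run the brush strokes now.

```bash
python3 - <<'E'
from h import *
def st(n):
    s=arm.state();print(n,round(s["time_s"],2),s["tcp_pos"].round(1),s["force"].round(2),round(s["width"],3))
print(arm.move_linear([486,173,165],speed=100,max_force=5));st("a")
print(arm.move_linear([486,173,151.5],speed=25,max_force=3));arm.pause(.3);st("bottom")
print(arm.move_linear([486,173,244],speed=80));arm.pause(.4);st("neck")
print(arm.move_linear([486,173,165],speed=90,max_force=5));st("b")
print(arm.move_linear([486,173,151.5],speed=25,max_force=3));arm.pause(.3);st("bottom2")
S=vision.camera("side")["color"]
cv2.imwrite("pics/i.png",cv2.resize(S[60:240,170:310],None,fx=3,fy=3,interpolation=cv2.INTER_CUBIC))
E
```

```text
False
a 10.31 [486.6 173.2 165.9] [ 0.49  0.36 -0.91] 0.16
True
bottom 11.12 [485.6 172.9 151.9] [-0.41  0.3   5.81] 0.162
False
neck 12.83 [485.9 173.  243.9] [ 0.    0.03 -0.37] 0.158
False
b 13.86 [486.6 173.1 165.8] [ 0.08  0.57 -0.9 ] 0.158
True
bottom2 14.68 [485.8 172.9 151.9] [ 0.55 -0.21  4.19] 0.16
```

View pics/i.png

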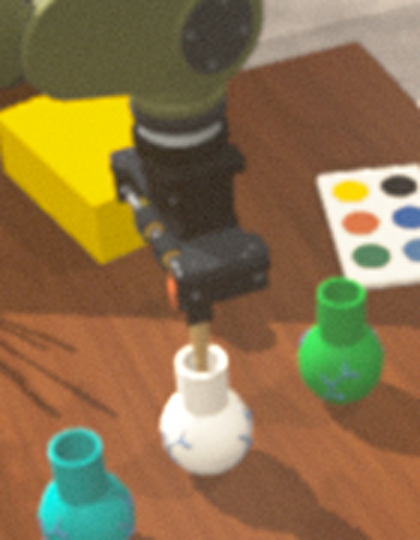

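The brush touched the floor both times, with contact felt at tip height 6 mm. The picture shows it inside the upright flask at (200,350). Next I'll return it to the tube.

```bash
python3 - <<'E'
from h import *
def st(n):
    s=arm.state();print(n,round(s["time_s"],2),s["tcp_pos"].round(1),s["force"].round(2),round(s["width"],3))
arm.move_linear([486,173,306],speed=130)
arm.move_linear([635,-38.5,306],speed=180);arm.pause(.4);st("over")
w=vision.camera("wrist")["color"]
print(arm.move_linear([635,-38.5,230],speed=90,max_force=5));
print(arm.move_linear([635,-38.5,162],speed=60,max_force=5));st("in")
print(arm.move_linear([635,-38.5,151.5],speed=25,max_force=3));arm.pause(.2);st("floor")
S=vision.camera("side")["color"]
cv2.imwrite("pics/j.png",np.hstack([cv2.resize(w[40:340,180:400],(330,450)),cv2.resize(S[130:280,255:365],(330,450),interpolation=cv2.INTER_CUBIC)]))
E
```

```text
over 18.06 [634.9 -38.3 306.1] [-0.32 -0.23 -0.08] 0.158
False
False
in 20.38 [635.4 -38.6 162.7] [-0.27  0.35 -0.49] 0.159
True
floor 21.01 [634.9 -38.5 152. ] [0.25 0.15 5.35] 0.159
```

View pics/j.png

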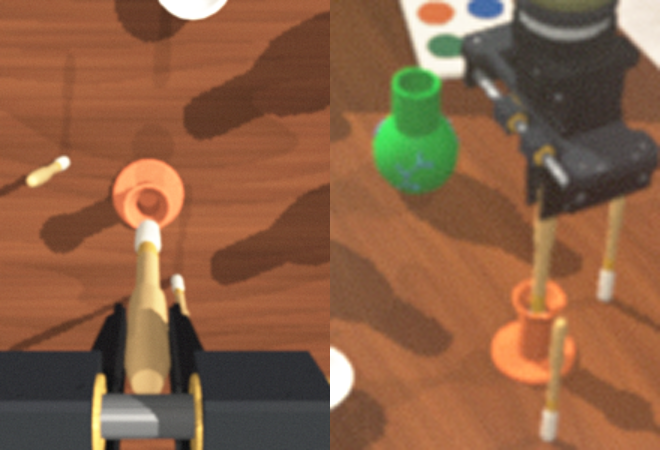

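The head is back in the tube and the floor contact was felt. I'll release it, then grasp and lift the flask.

```bash
python3 - <<'E'
from h import *
def st(n):
    s=arm.state();print(n,round(s["time_s"],2),s["tcp_pos"].round(1),s["force"].round(2),round(s["width"],3),round(s["grip_force"],1))
arm.grip(0.8);arm.pause(.2)
arm.move_linear([635,-38.5,260],speed=120)
arm.move_linear([486,173,260],speed=180)
s0=vision.camera("side")["color"]
arm.move_linear([486,173,150],speed=120)
print(arm.move_linear([486,173,82],speed=60,max_force=5));arm.pause(.3);st("at neck")
arm.grip(0.0);arm.pause(.2);st("gripped")
print(arm.move_linear([486,173,100],speed=40));st("lift")
arm.move_linear([486,173,192],speed=100)
arm.move_linear([528.5,-251.5,192],speed=170);arm.pause(.4);st("over cradle")
S=vision.camera("side")["color"];w=vision.camera("wrist")["color"]
cv2.imwrite("pics/k.png",np.hstack([cv2.resize(s0[130:280,255:365],(264,360)),cv2.resize(S[180:400,240:405],(270,360),interpolation=cv2.INTER_CUBIC),cv2.resize(w[40:340,180:400],(264,360))]))
E
```

```text
False
at neck 27.71 [486.2 173.   82.2] [-0.71  0.1   0.16] 0.802 0.0
gripped 28.48 [485.9 173.1  81.9] [-0.47  0.14 -1.09] 0.521 29.1
False
lift 29.08 [486.1 173.  100.2] [-1.16 -1.06 -1.93] 0.521 28.9
over cradle 33.21 [ 528.5 -251.4  192. ] [-0.03 -0.42 -1.78] 0.523 28.9
```

View pics/k.png

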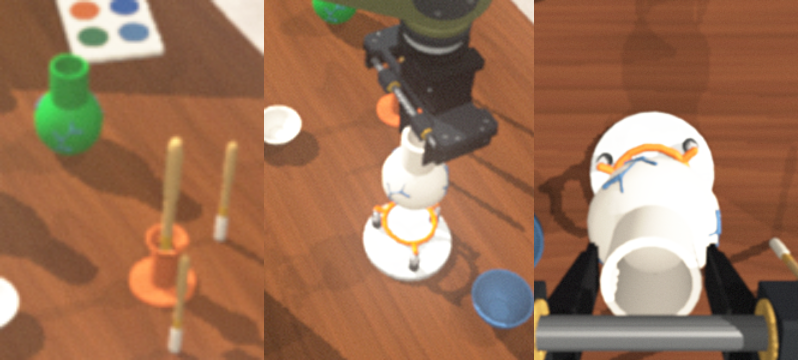

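The brush stands in the tube again, and the flask hangs upright over the ring. I'll lower it to contact first.

```bash
python3 - <<'E'
from h import *
def st(n):
    s=arm.state();print(n,round(s["time_s"],2),s["tcp_pos"].round(1),s["force"].round(2),s["ft_torque"].round(2),round(s["width"],3),round(s["grip_force"],1))
print(arm.move_linear([528.5,-251.5,140],speed=80,max_force=6));st("1")
print(arm.move_linear([528.5,-251.5,118],speed=25,max_force=4));arm.pause(.3);st("contact")
S=vision.camera("side")["color"]
cv2.imwrite("pics/l.png",cv2.resize(S[220:390,250:400],None,fx=3.4,fy=3.4,interpolation=cv2.INTER_CUBIC))
E
```

```text
False
1 34.11 [ 528.8 -251.7  140.3] [-0.23 -0.33 -1.72] [ 0.03 -0.05 -0.04] 0.522 28.9
False
contact 35.44 [ 528.7 -251.9  118.4] [-1.38 -2.87  1.23] [-0.81  0.12  0.06] 0.518 29.2
```

View pics/l.png

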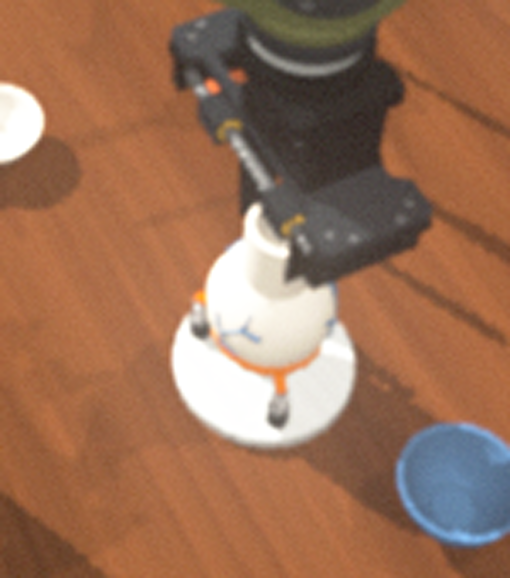

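The picture shows the belly sitting in the ring. The belly edges are at x 204 and 338, the left edge of the neck at 243, and the front of the ring at (268,368). Vertical force is still low and there is some sideways force, so I'll check tilt and ring height by projection before pressing.

```bash
python3 - <<'E'
from h import *
c=vision.camera("side");im=c["color"]
def pj(X):
    p=c["intrinsics"]@(c["R"]@np.array(X,float).T+np.array(c["t"])[:,None]);return (p[:2]/p[2]).T
a=np.linspace(0,2*np.pi,180,endpoint=False)
circ=lambda r,z,x=528.5,y=-251.5:np.c_[x+r*np.cos(a),y+r*np.sin(a),0*a+z]
crop=lambda p:((p-[250,220])*3.4).round(0)
for dz in (0,5,10,15):
    p=crop(pj(circ(34,52-dz)));print("ring mid front",dz,p[p[:,1].argmax()],p[p[:,0].argmin()])
for u in (43,36,30):
    b=crop(pj([[528.5,-251.5,u+40],[528.5,-251.5,u+125]])); m=crop(pj(circ(22,u+125))); n=crop(pj(circ(22,u+110)))
    print("underside",u,"belly c",b[0],"mouth c",b[1],"mouth left/top",m[:,0].min(),m[:,1].min(),"neck left",n[:,0].min(),"right",n[:,0].max())
h=cv2.cvtColor(im,cv2.COLOR_BGR2HSV);g=cv2.inRange(h,(8,190,150),(22,255,255))[220:390,250:400]
ys,xs=np.nonzero(g)
for x in range(xs.min(),xs.max()+1,2):
    k=ys[xs==x]; print((int(x*3.4),[int(v*3.4) for v in (k.min(),k.max())]) if len(k) else "",end=" ")
E
```

```text
ring mid front 0 [268. 368.] [216. 312.]
ring mid front 5 [265. 372.] [215. 321.]
ring mid front 10 [265. 376.] [215. 322.]
ring mid front 15 [262. 380.] [215. 325.]
underside 43 belly c [271. 295.] mouth c [282. 217.] mouth left/top 245.0 187.0 neck left 244.0 right 316.0
underside 36 belly c [271. 301.] mouth c [281. 223.] mouth left/top 244.0 194.0 neck left 243.0 right 315.0
underside 30 belly c [270. 307.] mouth c [280. 229.] mouth left/top 244.0 200.0 neck left 242.0 right 314.0
(197, [292, 292])            (278, [374, 384])
```

The flask is upright: the left edge of the neck is at 243, as predicted. I'll correct sideways by force and then press in small steps, logging force against height.

```bash
python3 - <<'E'
from h import *
def st(n):
    arm.pause(.15)
    f=[];
    for _ in range(4): s=arm.state();f.append(s["force"]);arm.pause(.03)
    print(n,round(s["time_s"],2),s["tcp_pos"].round(1),np.mean(f,0).round(2),s["ft_torque"].round(2),round(s["width"],3))
st("now")
for y in (-252.5,-253.5): arm.move_linear([528.5,y,118],speed=20);st(y)
arm.move_linear([528.5,-253,118],speed=20)
for z in (116,114,112): arm.move_linear([528.5,-253,z],speed=20,max_force=20);st(z)
E
```

```text
now 35.79 [ 528.7 -251.9  118.4] [-0.26 -3.56  2.17] [-0.89  0.11 -0.05] 0.52
-252.5 36.33 [ 528.5 -252.3  118. ] [-0.27 -1.96  2.16] [-0.47  0.03  0.03] 0.522
-253.5 36.86 [ 528.1 -253.   117.4] [-0.23 -0.89 -0.79] [-0.04  0.05 -0.04] 0.52
116 37.64 [ 528.8 -253.1  116.5] [-0.24  0.27  2.03] [-0.02  0.13  0.05] 0.518
114 38.17 [ 528.6 -253.1  114.2] [-0.14 -0.22  3.82] [0.04 0.03 0.01] 0.523
112 38.71 [ 528.6 -253.1  112.1] [-0.47 -0.32  4.29] [-0.07  0.04 -0.01] 0.52
```

```bash
python3 - <<'E'
from h import *
def st(n):
    arm.pause(.12)
    f=[];
    for _ in range(4): s=arm.state();f.append(s["force"]);arm.pause(.03)
    f=np.mean(f,0);print(n,round(s["time_s"],2),s["tcp_pos"].round(1),f.round(2),s["ft_torque"].round(2),round(s["width"],3));return f[2]
z=112
while z>90:
    z-=2; arm.move_linear([528.5,-253,z],speed=20,max_force=20)
    if st(z)>16: break
c=vision.camera("side");cv2.imwrite("pics/m.png",c["color"])
h=cv2.cvtColor(c["color"],cv2.COLOR_BGR2HSV);g=cv2.inRange(h,(8,150,120),(24,255,255))[220:390,250:400]
ys,xs=np.nonzero(g)
for x in sorted(set(xs)):
    k=ys[xs==x]; print(int(x*3.4),(k*3.4).astype(int).tolist())
E
```

```text
110 39.21 [ 528.6 -253.1  110.3] [-0.41  0.02  5.36] [-0.01  0.11  0.01] 0.52
108 39.71 [ 528.7 -253.1  108.6] [-0.48 -0.43  6.09] [-0.04  0.09 -0.03] 0.521
106 40.21 [ 528.8 -253.1  106.8] [-0.76  0.1   6.69] [ 0.1   0.16 -0.01] 0.522
104 40.71 [ 529.  -253.2  105.1] [-1.44  0.42  8.02] [ 0.09  0.23 -0.04] 0.519
102 41.21 [ 529.1 -253.2  103.4] [-0.94  0.42  8.44] [ 0.21  0.22 -0.04] 0.52
100 41.71 [ 529.2 -253.2  101.6] [-1.43  0.91  9.8 ] [0.24 0.2  0.05] 0.524
98 42.21 [ 529.3 -253.2   99.8] [-0.78  0.87 10.48] [0.32 0.32 0.02] 0.523
96 42.71 [ 529.4 -253.2   98.1] [-1.83  0.93 11.86] [0.28 0.33 0.  ] 0.519
94 43.21 [ 529.6 -253.3   96.4] [-1.43  1.38 12.13] [ 0.39  0.33 -0.02] 0.519
92 43.71 [ 530.3 -253.4   96.1] [-3.35  2.78 17.02] [0.74 0.67 0.  ] 0.521
0 [0, 3, 6, 10, 13, 17, 20, 23, 27, 30, 34, 37, 40, 44, 47, 51, 54, 57, 64, 68, 210, 214, 217, 221, 224, 227, 231, 234, 238, 241, 244, 248, 251, 255, 258, 261, 265, 268, 272, 275, 278, 282, 285, 289, 292, 295, 299, 302, 306, 309, 312, 316, 319, 326, 329, 333, 336, 340, 343, 346, 350, 353, 357, 360, 363, 367, 370, 374, 377, 380
[... 28229 characters left out ...]
384, 387, 391, 394, 397, 401, 404, 408, 411, 414, 418, 421, 425, 428, 431, 435, 544, 547, 554, 561, 564, 574]
506 [3, 6, 10, 13, 17, 20, 23, 27, 30, 37, 40, 47, 51, 54, 57, 61, 64, 68, 71, 74, 78, 81, 85, 88, 91, 95, 98, 102, 105, 108, 112, 115, 119, 122, 125, 139, 142, 146, 149, 153, 156, 159, 163, 166, 170, 173, 176, 180, 183, 187, 190, 193, 197, 200, 204, 207, 210, 214, 217, 221, 224, 227, 231, 234, 238, 241, 258, 261, 265, 268, 272, 275, 278, 282, 285, 289, 292, 295, 299, 302, 306, 309, 312, 316, 319, 323, 326, 329, 333, 336, 340, 343, 346, 350, 353, 357, 360, 363, 367, 370, 374, 377, 380, 384, 387, 391, 394, 397, 401, 404, 408, 411, 414, 418, 421, 425, 428, 431, 435, 438, 550, 557, 561]
```

The stop shows clearly. Force rose about 0.5 N/mm from z 116.5, then jumped at 96.1, after 20 mm of travel. I'll trim the sideways load and check the tool is upright.

```bash
python3 - <<'E'
from h import *
def st(n):
    arm.pause(.15);f=[]
    for _ in range(4): s=arm.state();f.append(s["force"]);arm.pause(.03)
    f=np.mean(f,0);z=Rn.from_rotvec(s["tool_rot"]).as_matrix()[:,2]
    print(n,round(s["time_s"],2),s["tcp_pos"].round(1),f.round(2),s["ft_torque"].round(2),round(s["width"],3),round(s["grip_force"],1),"tilt",np.degrees(z[:2]).round(2))
st("now")
for p in ([527.5,-252.5,91.5],[526.8,-252,91.2]):
    arm.move_linear(p,speed=15);st(p)
E
```

```text
now 44.04 [ 530.3 -253.4   96.1] [-2.81  2.6  17.67] [0.72 0.63 0.01] 0.52 31.3 tilt [-0.12 -0.09]
[527.5, -252.5, 91.5] 44.58 [ 530.  -253.3   96. ] [-1.47  2.12 18.34] [ 0.58  0.31 -0.01] 0.523 31.4 tilt [-0.02 -0.15]
[526.8, -252, 91.2] 45.11 [ 529.8 -253.2   96.1] [-0.42  0.95 17.58] [0.49 0.14 0.  ] 0.52 31.3 tilt [ 0.06 -0.2 ]
```

```bash
python3 - <<'E'
from h import *
arm.pause(.5);s=arm.state();print(s["time_s"],s["tcp_pos"],s["force"]);print(arm.close_job())
E
```

```text
45.6417 [ 529.83679906 -253.18946614   96.05998849] [-0.8851133   1.50072515 17.58994938]
the job is handed in; nothing more can be done
None
```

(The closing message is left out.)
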